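# Refit the missing arm of the brush rack and lay the brush up to air

### The job

One arm of the brush-drying rack has come off. Take the loose white arm, hook both of its tabs into the slots of the bare upright, let it down and press it gently until it is fully home and the brass spring catch locks it; do not force it, the steel bends. Then lay the orange dust brush across the two arms, behind their front stops, let go of it, and leave everything else on the bench where it is.

Things in the scene. Friction and masses are not known exactly. Their poses are not given: they have to be found in the camera images.
- rack_base: birch base board of the rack, 145 x 300 x 12 mm (x, y, z), fixed, -x side to the robot. Origin: underside, 95 mm behind its front edge, midway between the uprights (110 mm to either side along y). Both uprights have its yaw.
- catch (a joint): brass spring catch in the bare upright's face below the slots: 0 = sprung out 3.5 mm, 0.0035 = pushed in flush. Its ramp starts 10.5 mm above the seat point, its flat underside is 5 mm above it. The arm's strip pushes it in on the way down (10 to 16 N of push; more than 20 N is never needed); it springs out over the strip about 2 mm before home, then the arm cannot lift.
- bare_post: foot plate (64 x 64 x 4 mm, fixed) of the dark slotted upright that lacks its arm, left or right. Origin: centre of its underside, on the board, 12 mm above the table; x away from the robot. The upright on it is 36 mm wide (y), 26 deep (x), 170 tall, level and square to it, but clamped by hand: unmeasured, it stands up to 7 mm off the origin along y and 4 mm along x. It does not move.
- slots (a point): nominal point on the bare upright's front face (13 mm in front of its own centre; off by the same unmeasured 7 and 4 mm), midway between its two slots, 125 mm above the foot's underside. Slots: on the face's centre line, 9 mm wide (y), 29 tall, from 5 to 34 mm above and below this point. The face is flat 4 mm sheet, hollow behind.
- seat (a point): nominal point on that face (off by the same unmeasured amounts), on its centre line, 60 mm above the foot's underside, true in height: the loose arm's origin lies here when it is fully home. Same axes as the foot.
- mate_post: the other upright, identical, with the same white arm already seated and locked in it; all fixed. Origin: centre of its foot, on the board. Nothing is unmeasured here.
- mate_top (a point): point on the top edge of the seated arm, 70 mm in front of its upright's face: the level at which the brush lies (132 mm above the table). The front stop begins 141 mm in front of the face and stands 16 mm above this edge.
- rack_arm: the loose arm, white steel, about 0.35 kg, standing on its lower edge. Origin: underside, centre of the back face of its back plate (34 mm wide, 4 thick, 84 tall, with a window for the catch at z 3 to 16 mm over a 3 mm strip). It runs 146 mm to its own -x; web 16 mm wide, z 0 to 60 mm from x -80 to -4, z 25 to 60 mm further forward, with a slanted gusset between. Balances at x -62, z 38 mm.
- tabs (a point): point on the arm's back face, 54.5 mm above its underside. Two tabs, 6 mm wide, stick out 9.5 mm (+x); each spans 23 mm in height (z 16 to 39, 55 to 78 mm of the arm) with a lip hanging from its rear: 5.3 to 7 mm gap for the sheet. They enter with the arm 16 to 20 mm above seat; keep the plate on the face while letting down; it first hangs on the catch 10 mm above home.
- grip_top (a point): point on the top edge of the loose arm, 55 mm in front of its back face, 60 mm above its underside: the place to grip it across the 16 mm web is below it.
- press_top (a point): point on the top edge of the loose arm, 22 mm in front of its back face: the place to press it home. Pressed far out, the arm tilts and binds.
- dust_brush: orange bench brush lying bristles up, 372 mm long (its y), about 0.12 kg. Origin: underside, middle of its length. Back: 18 mm wide (x -11 to 7 mm), 13 mm thick, full length; head with bristles at y -20 to 173 mm, 22 mm wide, to z = 31 mm; handle at -y. Balances at y = +35 mm.
- paste_jar: white paste jar with black cap, 64 mm across, 68 mm tall, bystander; origin at the centre of its underside
- linen_thread: bobbin of linen thread, 33 mm across, 42 mm tall, bystander; origin at the centre of its underside
- tape_reel: upright reel of cotton tape, 88 mm across, 105 mm tall, bystander; origin at the centre of its underside
- bone_folder: bone folder lying flat, 23 x 154 x 8 mm, bystander; origin at the centre of its underside
- eraser: white eraser in a blue sleeve, 24 x 53 x 13 mm, bystander; origin at the centre of its underside
- pencil: red pencil, 147 mm long, bystander; origin at the centre of its underside
- safety_rule: steel safety rule lying flat, 28 x 310 x 9 mm, bystander; origin at the centre of its underside

How it is judged (in metres and radians):
On the way:
1. the loose arm is hooked in the bare upright, fully home and locked by the catch (z of rack_arm in the frame of bare_post between 0.057 and 0.0625 m and x of rack_arm in the frame of bare_post between -0.02 and -0.006 m and y of rack_arm in the frame of bare_post between -0.01 and 0.01 m and value of joint catch below 0.0015 m and angle between rack_arm's own z axis and vertical below 0.06 rad), for 0.2 s.
At the end, for the whole second after the job is handed in: The loose arm hangs in the bare upright, its origin 57 to 62.5 mm above the foot plate's underside, plumb within 0.06 rad, the catch sprung out (under 1.5 mm in); the dust brush lies at rest, bristles up, touching both arms, between the uprights and the front stops; nothing is held (all of step 1 and z of dust_brush in the frame of mate_top between -0.004 and 0.006 m and x of dust_brush in the frame of rack_base between -0.145 and -0.025 m and contact force between dust_brush and rack_arm above 0.05 N and contact force between dust_brush and mate_post above 0.05 N and angle between dust_brush's own z axis and vertical below 0.12 rad and linear speed of each of dust_brush, rack_arm below 0.02 m/s).
It fails at once if the arm is pressed or jammed against its upright with more than 50 N (contact force between rack_arm and bare_post above 50 N).
It fails at once if the rack is pushed by the robot with more than 30 N (contact force between any of the arm, the fingers and bare_post above 30 N or contact force between any of the arm, the fingers and mate_post above 30 N or contact force between any of the arm, the fingers and rack_base above 30 N).
It fails at once if a bystander is shifted by more than 30 mm (distance of any of paste_jar, linen_thread, tape_reel, bone_folder, safety_rule, eraser, pencil from where it was at the start of the episode above 0.03 m).
It also fails if it takes over 72 s, if anything falls off the work surface, if the arm or the gripper's body presses on something with over 40 N, if the wrist force passes 120 N, or if a joint passes its speed limit or range.

### The arm

A 7-joint arm with a two-finger parallel gripper is mounted at the origin on the work surface; the furniture and walls round the work are solid. World frame = base frame: x ahead of the robot, y to its left, z up, the work surface at z = 0. Lengths are in m, angles in degrees, forces in N, time in s.
With the tool pointing down it reaches from about 0.375 to 0.925 m from the base axis. Payload 3.1 kg.
Tool frame: the origin (TCP) lies between the finger pads; the fingertips stand 22 mm ahead of it and the grasp point (between the pads) lies 3 mm ahead of it; z points along the fingers, x is the direction in which the jaws open and shut, and the axes are right-handed (so a half turn about z gives the same grasp; the last joint's range is limited). The gripper opens to 85 mm and grips with 20 to 120 N. Pads are 22 mm wide; open, the fingers measure 114 mm over their backs; the gripper's body (76 mm by 85 mm) begins 54 mm behind the grasp point. The pads swing forward as they close: fully open they stand 13 mm farther back than shut.
Start: joints at [65.902, 21.939, 2.515, 91.553, -1.026, 66.532, -2.859], TCP at [0.206, -0.616, 0.253] pointing down, gripper open.
Joint ranges: [-149.38, 149.38], [-23.57, 123.04], [-84.95, 90], [0, 143.3], [-89.99, 269.99], [3.08, 112.72], [-163.45, 163.45]. Speed limits (degrees/s): [159.86, 159.86, 180, 180, 180, 180, 180].

### API

Orientations are given as [roll, pitch, yaw] about the fixed x, y, z axes, in that order (R = Rz(yaw) Ry(pitch) Rx(roll)).
In Python, from cell import env gives the robot as it stands.
- The arm moves only by the shell command python3 -m creep 'ROWS'. ROWS is JSON, a list of rows, each a list of 3 entries, a list of its own where there are three numbers: the closure in counts, from 0 (fully open) to 255 (shut), then the shift along the world's x, y, z in m, then the turn, a rotation vector about the world's x, y, z in rad. In form: [[hand, [x, y, z], [ax, ay, az]], ...]. A call has 1 to 5 rows; each row shifts and turns the commanded pose from where the row before left it; what a row does not reach is not made up. A row lasts 1/10 s, in which the tool goes at most 50 mm and 8.59 degrees, less where a joint would pass 70% of its speed; a pose out of reach is approached as far as the arm can. A call is refused whole if a number of a shift passes 0.05 or a number of a turn 0.15, either way. A call with a gripper value outside its range is refused whole. The fingers move at their own pace and stop on an object; the grip force is fixed at half the most. Time passes only in rows, so rows that do not move let the fingers close. It gives the time, the measured TCP pose, the force and the opening at its end, in the units of the state.
- env.read_state(): the state, without advancing time (a new reading comes with each control period).
- env.read_camera(name): name is "scene" or "top" or "wrist"; returns the picture (480x640x3 uint8, red, green, blue); there is no depth.
- env.camera_model(name): a dict with "K" (3x3 intrinsics, pixels), "pose" (4x4, takes a point from camera to world coordinates). Camera axes: x right, y down, z forward; pixel columns grow to the right and rows downward; lengths in m; the calibration is good to about 2 mm. A picture is of the moment at which its call begins: read the wrist's pose just before it. camera_model takes no time and is no camera call; for the wrist camera it gives the pose at the moment of the call.
- env.finish_job(): hands the job in, once; it reports no verdict.
Trained networks look in the newest picture that a camera, given by its name, has taken for a name from the list of things; names that differ only in an ending like _2 or _b are one class to them, and where a whole thing is asked for, a point or a joint stands for the part that bears it (a point fixed in the world has none). Each returns a list of dicts, best first, with "conf" (0 to 1); they miss things now and then, are a little off and sometimes report something else, mostly with a low value. They report only what shows in the picture. A call takes as long as a camera call.
- env.look_for(target, camera): "box" ([left, top, right, bottom] in pixels, round what is visible of it).
The state is a dict: "time_s": time; "joint_positions": joint angles; "joint_velocities": joint speeds; "effort": joint torques, N m; "tcp_pos": TCP position; "tool_rot": TCP orientation; "wrist_force": force on the tool from outside, world axes, zero at the start; "wrist_torque": the same for the moment, N m; "grip_width": opening from 0.0 (shut) to 1.0 (fully open).
Only numpy, scipy, OpenCV 4.12 (cv2) and the standard library are available. Lean on these libraries where they do the work, as an engineer would, in place of code of your own. Each camera call takes 0.05 s, during which the arm holds its last target.

## Working session

There is one attempt and no reset: what is moved stays moved. The work goes in short steps, Python scripts to look and compute and a shell command to move; the robot and the scene stay as the last step left them, time stands still between calls to the robot, and variables do not carry over. Pictures are saved under pics/ and viewed, and the job is handed in when it is done.

```bash
ls; mkdir -p pics
cat > h.py <<'E'
import numpy as np, cv2, json
from cell import env
def save(n,f):
    im=env.read_camera(n); cv2.imwrite('pics/'+f,im[:,:,::-1]); return im
def ray(cam,u,v,z,m=None):
    m=m or env.camera_model(cam); K=np.array(m['K']);P=np.array(m['pose'])
    d=P[:3,:3]@np.linalg.solve(K,[u,v,1]);o=P[:3,3]
    return o+d*(z-o[2])/d[2]
def proj(cam,p,m=None):
    m=m or env.camera_model(cam); K=np.array(m['K']);P=np.array(m['pose'])
    q=K@(P[:3,:3].T@(np.array(p)-P[:3,3])); return q[:2]/q[2]
E
python3 - <<'E'
from h import *
for c in ['scene','top','wrist']:
    save(c,c+'0.png'); m=env.camera_model(c); print(c,np.round(m['K'],1).tolist(),np.round(m['pose'],3).tolist())
s=env.read_state(); print(s)
E
```

```text
pics
scene [[467.4, 0.0, 313.3], [0.0, 467.4, 244.2], [0.0, 0.0, 1.0]] [[-0.662, -0.442, 0.606, -0.271], [-0.75, 0.407, -0.522, 0.691], [-0.016, -0.799, -0.601, 0.88], [0.0, 0.0, 0.0, 1.0]]
top [[444.6, 0.0, 320.1], [0.0, 444.6, 239.1], [0.0, 0.0, 1.0]] [[0.001, -0.984, 0.179, 0.319], [-1.0, -0.001, 0.002, 0.006], [-0.002, -0.179, -0.984, 1.313], [0.0, 0.0, 0.0, 1.0]]
wrist [[341.7, 0.0, 319.4], [0.0, 341.7, 241.8], [0.0, 0.0, 1.0]] [[0.317, -0.901, -0.295, 0.281], [-0.948, -0.302, -0.096, -0.592], [-0.003, 0.31, -0.951, 0.374], [0.0, 0.0, 0.0, 1.0]]
{'time_s': 0.15, 'joint_positions': array([65.90052449, 21.98297264,  2.51238276, 91.62867515, -1.02598928,
       66.53074852, -2.85772228]), 'joint_velocities': array([-0.03391229, -0.06130812, -0.05168815, -0.33596533,  0.02434404,
       -0.12054106,  0.01311296]), 'effort': array([ 2.20922651e-03, -4.34050190e+01,  1.02700185e+00, -2.49978644e+01,
        1.07904867e-02,  7.25360253e-03,  1.45065336e-06]), 'tcp_pos': array([ 0.20598775, -0.61576608,  0.25215361]), 'tool_rot': array([ 1.79994066e+02,  1.19760735e-01, -7.14987952e+01]), 'wrist_force': array([-0.34390017, -0.66700329, -0.06182115]), 'wrist_torque': array([-0.02087636, -0.01152586, -0.00585082]), 'grip_width': 1.0011881931931106}
```

View pics/scene0.png

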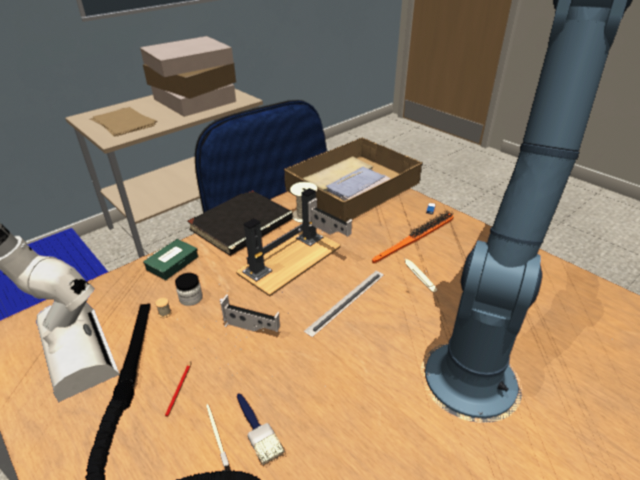

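View pics/top0.png

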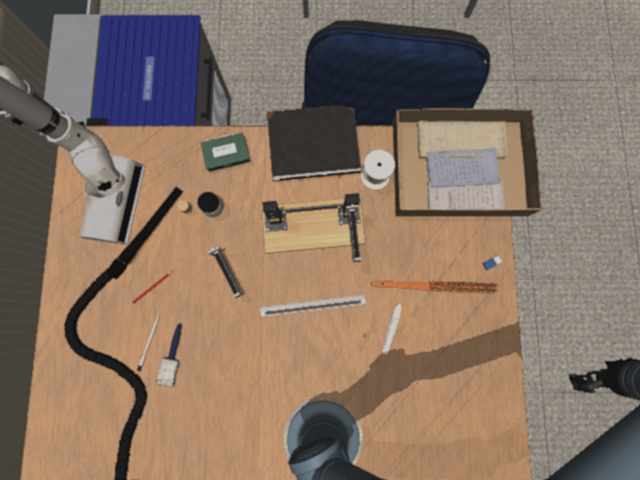

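View pics/wrist0.png

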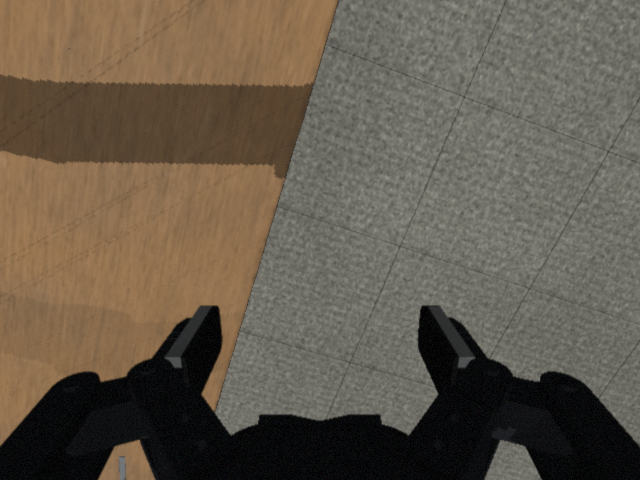

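The top picture shows the bare upright on the left (275,213), the mate on the right (350,210) with its arm to (357,258). The loose arm is at (213,250) to (239,295), the brush at (372..497,287).

Run:
```python
from h import *
a=cv2.imread('pics/top0.png')[180:310,190:370]; cv2.imwrite('pics/top0c.png',cv2.resize(a,None,fx=4.4,fy=4.4,interpolation=cv2.INTER_CUBIC))
a=cv2.imread('pics/scene0.png')[180:340,200:360]; cv2.imwrite('pics/scene0c.png',cv2.resize(a,None,fx=3.7,fy=3.7,interpolation=cv2.INTER_CUBIC))
for n in ['rack_base','bare_post','mate_post','rack_arm','dust_brush']:
    r=env.look_for(n,'top')[:2]; print(n,[(x['conf'],np.round(x['box'],1)) for x in r])
for u,v,z in [(213,250,.084),(239,295,.06),(372,285,.01),(497,288,.01),(264,251,.012),(365,245,.012),(264,232,.012)]: print(u,v,ray('top',u,v,z))
```

```text
rack_base [(0.96, array([263. , 200.5, 365.9, 255.5])), (0.41, array([260.7, 293.4, 367.1, 320.7]))]
bare_post [(0.89, array([263.6, 200.6, 289.7, 234.3])), (0.53, array([262.6, 197.7, 365. , 255.1]))]
mate_post [(0.88, array([337.7, 191.8, 359.9, 262.6]))]
rack_arm [(0.58, array([206.8, 249. , 237.7, 298.3]))]
dust_brush [(0.93, array([371.3, 280.8, 496.7, 295.3]))]
213 250 [0.51191662 0.30765724 0.084     ]
239 295 [0.38815583 0.23502477 0.06      ]
372 285 [ 0.42034737 -0.14382866  0.01      ]
497 288 [ 0.41195427 -0.50844959  0.01      ]
264 251 [0.52033848 0.17414195 0.012     ]
365 245 [ 0.53859003 -0.1251839   0.012     ]
264 232 [0.57769265 0.17550254 0.012     ]
```

View pics/top0c.png

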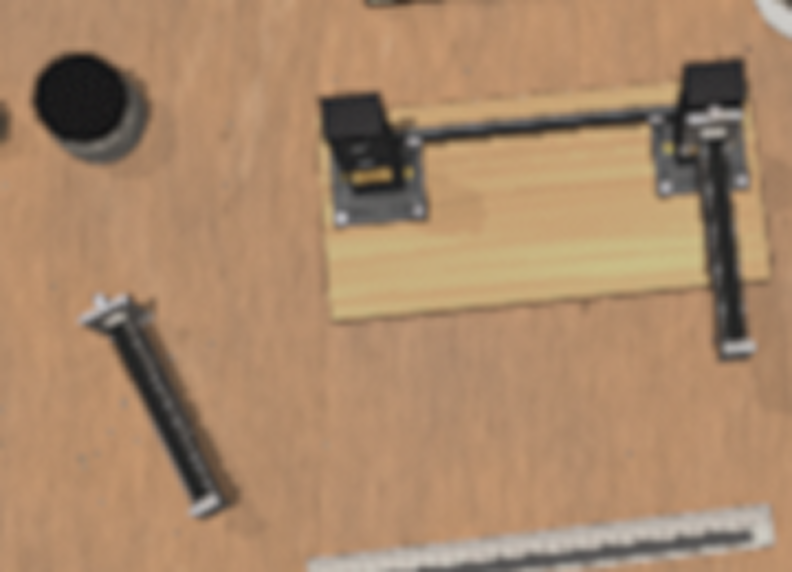

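View pics/scene0c.png

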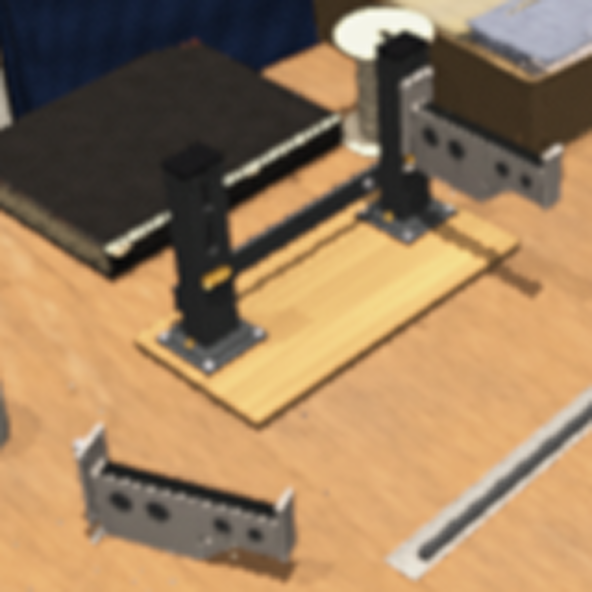

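```bash
for i in 1; do :; done
python3 -m creep '[[0,[0.014,0.036,0.01],[0,0,0.14]],[0,[0.014,0.036,0.01],[0,0,0.146]],[0,[0.014,0.036,0.01],[0,0,0.146]],[0,[0.014,0.036,0.01],[0,0,0.146]],[0,[0.014,0.036,0.01],[0,0,0.146]]]'
python3 -m creep '[[0,[0.014,0.036,0.01],[0,0,0.146]],[0,[0.014,0.036,0.01],[0,0,0.146]],[0,[0.014,0.036,0.01],[0,0,0.146]],[0,[0.014,0.036,0.01],[0,0,0.146]],[0,[0.014,0.036,0.01],[0,0,0.146]]]'
python3 -m creep '[[0,[0.014,0.036,0],[0,0,0.146]],[0,[0.014,0.036,0],[0,0,0.146]],[0,[0.014,0.036,0],[0,0,0.146]],[0,[0.014,0.036,0],[0,0,0.146]],[0,[0.014,0.036,0],[0,0,0.146]]]'
python3 -m creep '[[0,[0.014,0.036,0],[0,0,0.146]],[0,[0.014,0.036,0],[0,0,0.146]],[0,[0.014,0.036,0],[0,0,0.146]],[0,[0.014,0.036,0],[0,0,0.146]],[0,[0.014,0.036,0],[0,0,0.146]]]'
```

```text
time_s: 0.9
tcp_pos: [0.2766, -0.435, 0.3038]
tool_rot: [180.0, -0.0, -29.7]
wrist_force: [0.8, -0.4, 0.1]
grip_width: 0.995
time_s: 1.4
tcp_pos: [0.3465, -0.2549, 0.3539]
tool_rot: [179.9, -0.0, 12.1]
wrist_force: [1.2, -0.6, 0.6]
grip_width: 1.0
time_s: 1.9
tcp_pos: [0.4165, -0.0749, 0.3536]
tool_rot: [179.9, 0.0, 54.0]
wrist_force: [0.3, 0.4, -0.5]
grip_width: 1.0
time_s: 2.4
tcp_pos: [0.4866, 0.105, 0.3537]
tool_rot: [179.9, 0.0, 95.8]
wrist_force: [-0.2, -0.0, -0.3]
grip_width: 0.997
```

```bash
python3 -m creep '[[0,[0.03,0.01,0],[0,0,0]],[0,[0.04,0.01,0],[0,0,0]],[0,[0.02,0.01,0],[0,0,0]],[0,[0,0,0],[0,0,0]]]'
python3 - <<'E'
from h import *
import pickle
m=env.camera_model('wrist'); save('wrist','w1.png'); pickle.dump(m,open('w1.pkl','wb')); print(np.round(m['pose'],4).tolist())
E
```

```text
time_s: 2.8
tcp_pos: [0.5781, 0.1346, 0.3525]
tool_rot: [-180.0, -0.2, 95.5]
wrist_force: [-1.0, -0.1, -0.2]
grip_width: 0.998
[[-0.0955, 0.9472, 0.306, 0.4992], [0.9954, 0.0899, 0.0325, 0.126], [0.0033, 0.3077, -0.9515, 0.4745], [0.0, 0.0, 0.0, 1.0]]
```

View pics/w1.png

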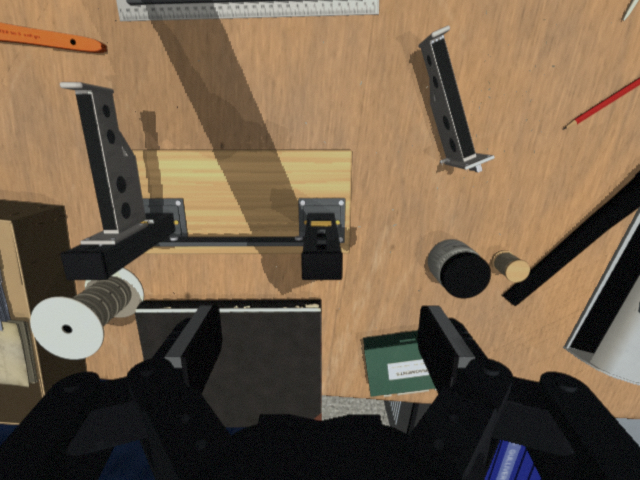

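The wrist picture shows it all: bare upright top (322,265) with its foot (322,218), mate at (120,240), loose arm (440,35)-(465,165).

Run:
```python
import cv2
im=cv2.imread('pics/w1.png')
a=im[190:290,285:360];cv2.imwrite('pics/w1a.png',cv2.resize(a,None,fx=6,fy=6,interpolation=cv2.INTER_CUBIC))
a=im[20:180,410:500];cv2.imwrite('pics/w1b.png',cv2.resize(a,None,fx=3.7,fy=3.7,interpolation=cv2.INTER_CUBIC))
```

```text
(no output)
```

View pics/w1a.png

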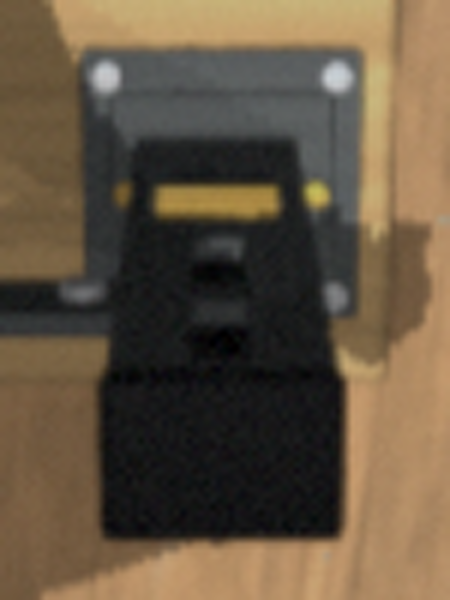

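View pics/w1b.png

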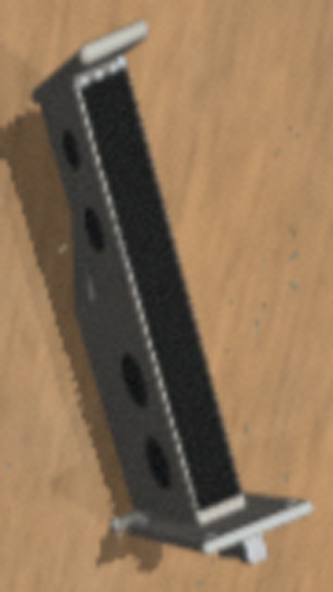

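Run:
```python
from h import *
import pickle
m=pickle.load(open('w1.pkl','rb'))
for n,u,v,z in [('topFL',302,253,.182),('topFR',342.2,253,.182),('topRR',342.2,279.7,.182),('topRL',302,279.7,.182),('footFL',299.2,198.3,.016),('footFR',345,198.3,.016),('boardFL',120,150,.012),('boardFR',351.5,150,.012),
 ('wF1',431.1,40.3,.06),('wF2',443.8,35.7,.06),('wR1',463.5,161.1,.06),('wR2',475.7,155.1,.06),('pl1',465.4,168.1,.084),('pl2',494.3,156.5,.084)]:
    print(n,np.round(ray('w',u,v,z,m)[:2]*1000,1))
```

```text
topFL [605.4 121.3]
topFR [601.9 157.7]
topRR [628.2 160.7]
topRL [631.8 123.4]
footFL [587.6 108.5]
footFR [581.7 170.3]
boardFL [ 547.  -129.6]
boardFR [518.2 171.6]
wF1 [395.2 237.7]
wF2 [389.6 250.3]
wR1 [516.2 300.7]
wR2 [508.  313.5]
pl1 [522.6 294.4]
pl2 [507.  323.6]
```

```bash
python3 -m creep '[[0,[-0.022,0.03,-0.02],[0,0,0.078]],[0,[-0.022,0.03,-0.02],[0,0,0.078]],[0,[-0.022,0.03,-0.02],[0,0,0.078]],[0,[-0.022,0.03,-0.02],[0,0,0.078]],[0,[-0.022,0.03,-0.02],[0,0,0.078]]]'
python3 -m creep '[[0,[0,0,-0.04],[0,0,0]],[0,[0,0,-0.03],[0,0,0]],[0,[0,0,0],[0,0,0]],[0,[0,0,0],[0,0,0]]]'
python3 - <<'E'
from h import *
import pickle
m=env.camera_model('wrist'); save('wrist','w2.png'); pickle.dump(m,open('w2.pkl','wb'))
print(env.read_state()['tcp_pos'],env.read_state()['tool_rot'])
E
```

```text
time_s: 3.35
tcp_pos: [0.4645, 0.2833, 0.253]
tool_rot: [180.0, 0.1, 117.9]
wrist_force: [0.2, 0.1, -0.4]
grip_width: 0.998
time_s: 3.75
tcp_pos: [0.4659, 0.2828, 0.1838]
tool_rot: [-180.0, 0.0, 117.8]
wrist_force: [-0.4, -1.5, 0.8]
grip_width: 0.998
[0.46696102 0.28350795 0.18494214] [1.79874162e+02 3.42058859e-02 1.17748282e+02]
```

View pics/w2.png

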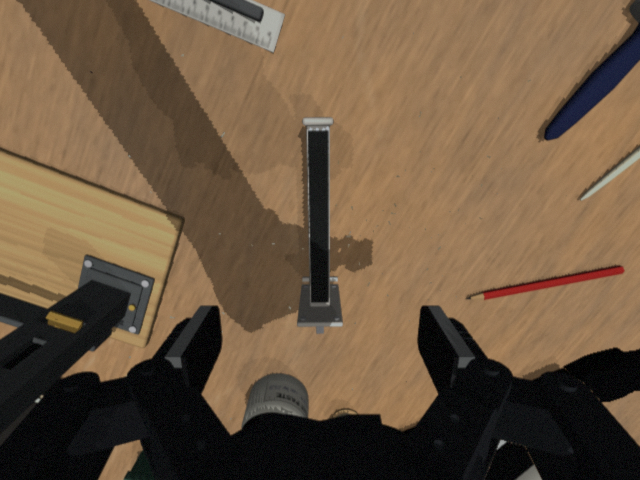

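```bash
python3 -m creep '[[0,[-0.001,0,-0.04],[0,0,0.015]],[0,[0,0,-0.04],[0,0,0]],[0,[0,0,-0.03],[0,0,0]],[0,[0,0,-0.018],[0,0,0]],[0,[0,0,-0.01],[0,0,0]]]'
python3 -m creep '[[0,[0,0,0],[0,0,0]],[120,[0,0,0],[0,0,0]],[200,[0,0,0],[0,0,0]],[255,[0,0,0],[0,0,0]],[255,[0,0,0],[0,0,0]]]'
python3 -m creep '[[255,[0,0,0],[0,0,0]],[255,[0,0,0],[0,0,0]],[255,[0,0,0],[0,0,0]],[255,[0,0,0],[0,0,0]],[255,[0,0,0],[0,0,0]]]'
```

```text
time_s: 4.3
tcp_pos: [0.4662, 0.2836, 0.0454]
tool_rot: [179.9, 0.0, 118.6]
wrist_force: [0.1, -0.1, 0.3]
grip_width: 1.0
time_s: 4.8
tcp_pos: [0.4657, 0.2839, 0.0461]
tool_rot: [179.9, 0.0, 118.7]
wrist_force: [-0.6, -0.2, -0.4]
grip_width: 0.333
time_s: 5.3
tcp_pos: [0.4657, 0.2837, 0.0458]
tool_rot: [180.0, 0.0, 118.7]
wrist_force: [0.6, -1.3, 4.9]
grip_width: 0.183
```

```bash
python3 -m creep '[[255,[0,0,0.01],[0,0,0]],[255,[0,0,0.025],[0,0,0]],[255,[0,0,0.025],[0,0,0]],[255,[0,0,0.025],[0,0,0]],[255,[0,0,0.01],[0,0,0]]]'
python3 -m creep '[[255,[0,-0.02,0],[0,0,-0.06]],[255,[0.01,-0.03,0],[0,0,-0.09]],[255,[0.01,-0.03,0],[0,0,-0.09]],[255,[0.01,-0.03,0],[0,0,-0.09]],[255,[0.01,-0.02,0],[0,0,-0.06]]]'
python3 -m creep '[[255,[0.01,-0.015,0],[0,0,-0.015]],[255,[0.003,-0.007,0],[0,0,0]],[255,[0,0,0],[0,0,0]],[255,[0,0,0],[0,0,0]],[255,[0,0,0],[0,0,0]]]'
python3 - <<'E'
from h import *
import pickle
m=env.camera_model('wrist'); save('wrist','w3.png'); pickle.dump(m,open('w3.pkl','wb'))
print(env.read_state())
save('scene','s3.png');im=cv2.imread('pics/s3.png')[180:300,180:340];cv2.imwrite('pics/s3c.png',cv2.resize(im,None,fx=4.5,fy=4.5,interpolation=cv2.INTER_CUBIC))
E
```

```text
time_s: 5.8
tcp_pos: [0.4656, 0.2843, 0.142]
tool_rot: [179.9, -0.0, 118.7]
wrist_force: [1.2, 0.7, -2.4]
grip_width: 0.178
time_s: 6.3
tcp_pos: [0.5045, 0.1502, 0.1389]
tool_rot: [-179.8, 0.1, 96.0]
wrist_force: [0.0, -0.3, -3.4]
grip_width: 0.179
time_s: 6.8
tcp_pos: [0.5175, 0.1337, 0.1403]
tool_rot: [-180.0, -0.1, 95.7]
wrist_force: [-0.5, 0.2, -2.6]
grip_width: 0.176
{'time_s': 6.85, 'joint_positions': array([ 16.10428578,  22.57860224, -40.72713192, 111.3133044 ,
        18.29903422,  52.63233369,  61.91771523]), 'joint_velocities': array([ 0.10929273, -0.08309061,  0.4483832 , -0.03264141,  0.17212324,
        0.02488042,  0.05649969]), 'effort': array([ 1.82544454e-01, -3.51350498e+01, -6.11861899e+00, -2.17132670e+01,
        1.30083252e-02,  1.35912822e-02,  2.28756148e-04]), 'tcp_pos': array([0.51751256, 0.13350959, 0.14034865]), 'tool_rot': array([-1.79989917e+02, -5.72939439e-02,  9.56444031e+01]), 'wrist_force': array([ 0.49106346, -0.66771355, -3.31328793]), 'wrist_torque': array([ 0.05188835, -0.07090773,  0.03284393]), 'grip_width': 0.17628644573904645}
```

View pics/w3.png

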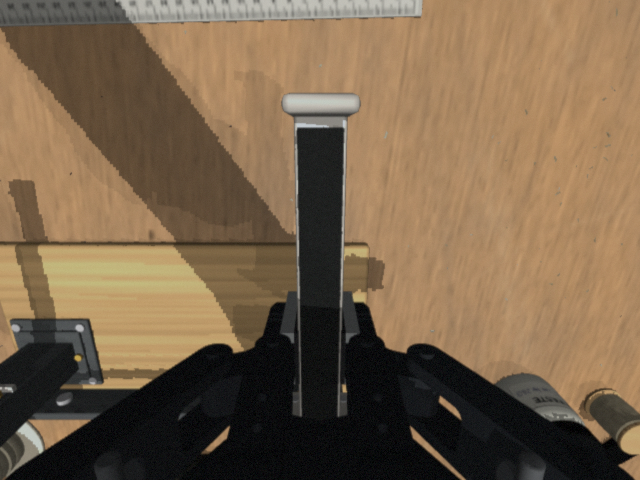

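View pics/s3c.png

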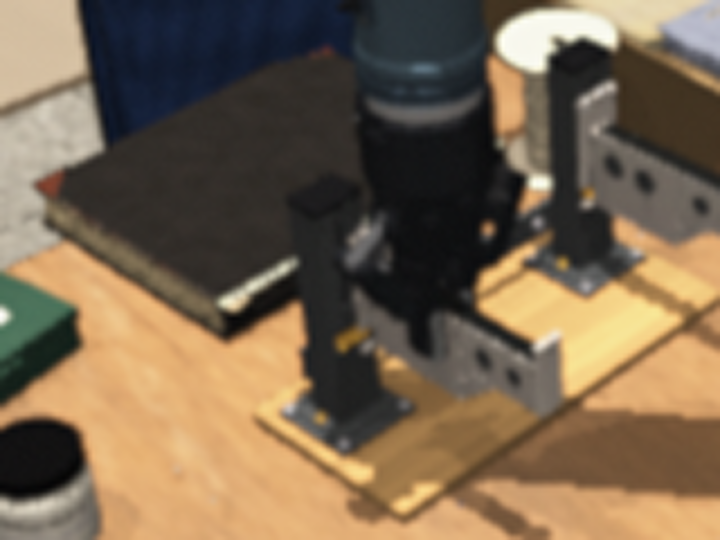

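Run:
```python
from h import *
import pickle
im=cv2.imread('pics/w3.png');
a=im[85:145,270:370];cv2.imwrite('pics/w3a.png',cv2.resize(a,None,fx=8,fy=8,interpolation=cv2.INTER_CUBIC))
a=im[370:430,270:370];cv2.imwrite('pics/w3b.png',cv2.resize(a,None,fx=8,fy=8,interpolation=cv2.INTER_CUBIC))
```

```text
(no output)
```

View pics/w3a.png

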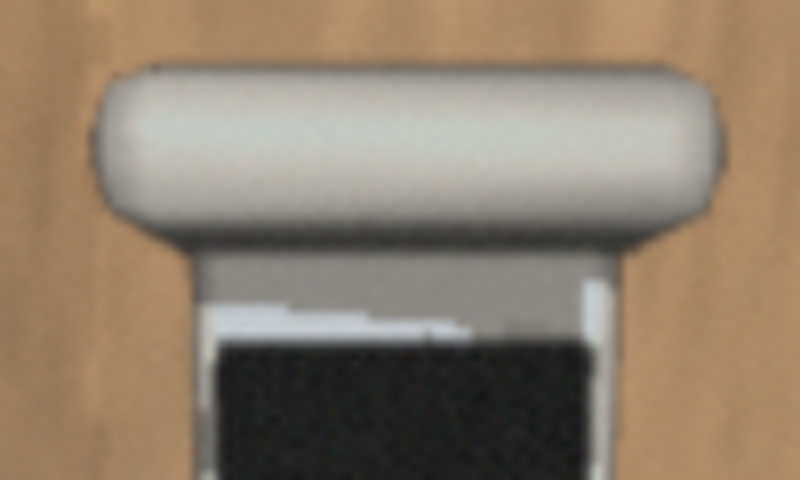

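View pics/w3b.png

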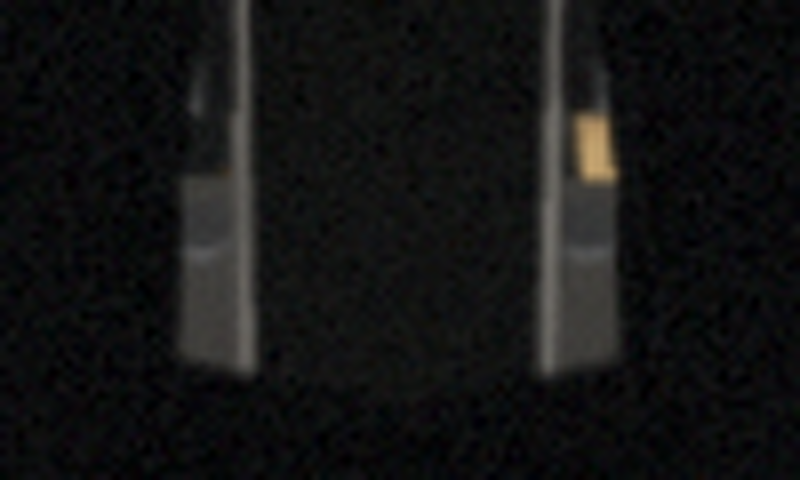

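Run:
```python
from h import *
import pickle
m=pickle.load(open('w3.pkl','rb'))
s5=np.radians(5.5); ex=np.array([np.cos(s5),np.sin(s5),0]); ey=np.array([-np.sin(s5),np.cos(s5),0])
F=np.array([.6039,.1395,0])
for n,u,v in [('front web',294.6,116),('',347.2,116),('r',299.1,400),('r',340,400)]:
    p=ray('w',u,v,.0945+.06,m); print(n,np.round(p*1000,1),'rel face x,y mm',np.round([(p-F)@ex*1000,(p-F)@ey*1000],1))
t=np.array([0.5175,.1336,0]);print((t-F)@ex*1000,(t-F)@ey*1000)
m1=pickle.load(open('w1.pkl','rb'))
for u in (302,342.2):
    p=ray('w',u,253,.182,m1);print((p-F)@ex*1000,(p-F)@ey*1000)
```

```text
front web [434.9 117.5 154.5] rel face x,y mm [-170.3   -5.7]
 [433.4 133.  154.5] rel face x,y mm [-170.4    9.9]
r [538.5 127.1 154.5] rel face x,y mm [-66.3  -6. ]
r [537.  143.  154.5] rel face x,y mm [-66.3   9.9]
-86.5677214787936 2.408235447380984
-0.27270322028659927 -18.30193156435386
-0.21738858427832897 18.25566880721726
```

```bash
python3 -m creep '[[255,[0,-0.002,-0.0045],[0,0,-0.002]],[255,[0.004,0.0004,0],[0,0,0]],[255,[0.006,0.0006,0],[0,0,0]],[255,[0.004,0.0004,0],[0,0,0]],[255,[0,0,0],[0,0,0]]]'
python3 -m creep '[[255,[0,0,0],[0,0,0]]]'
python3 - <<'E'
from h import *
import pickle
m=env.camera_model('wrist'); save('wrist','w4.png')
for c,b,k in [('scene',(210,290,230,310),6),('top',(190,270,250,340),7)]:
    im=save(c,c+'4.png')[:,:,::-1]; a=im[b[0]:b[1],b[2]:b[3]];cv2.imwrite('pics/%s4c.png'%c,cv2.resize(a,None,fx=k,fy=k,interpolation=cv2.INTER_CUBIC))
s=env.read_state();t=s['tcp_pos'];print(t,s['tool_rot'],s['wrist_force'])
s5=np.radians(5.5); ex=np.array([np.cos(s5),np.sin(s5),0]); ey=np.array([-np.sin(s5),np.cos(s5),0])
F=np.array([.6039,.1395,0]);print((t-F)@ex*1000,(t-F)@ey*1000)
E
```

```text
time_s: 7.4
tcp_pos: [0.5335, 0.1311, 0.136]
tool_rot: [179.9, -0.0, 95.3]
wrist_force: [0.1, 0.0, -2.8]
grip_width: 0.181
time_s: 7.5
tcp_pos: [0.5324, 0.1311, 0.1358]
tool_rot: [-180.0, -0.0, 95.3]
wrist_force: [0.1, 0.0, -2.1]
grip_width: 0.178
[0.53198725 0.13100244 0.13570761] [-1.79980287e+02  3.62363367e-03  9.53537388e+01] [-0.63440644  0.9354111  -2.65485061]
-72.3961375629143 -1.5659071207775501
```

View pics/scene4c.png

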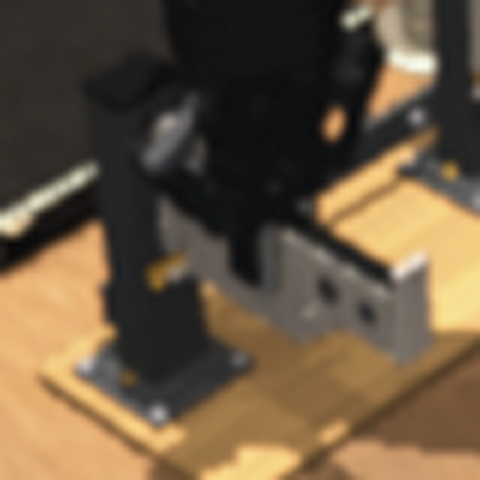

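View pics/top4c.png

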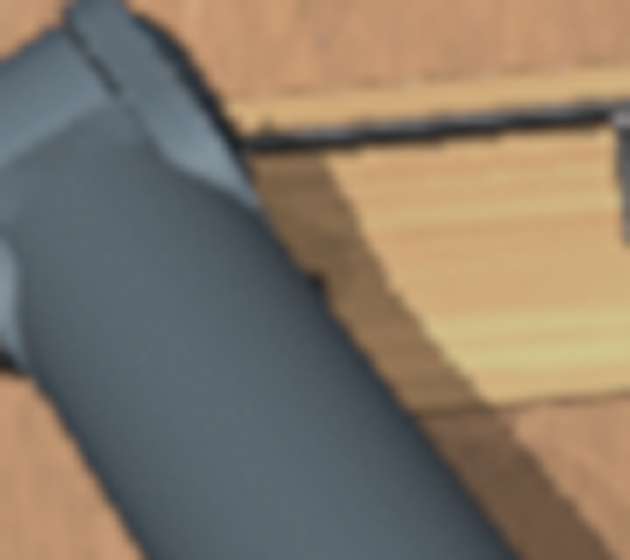

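```bash
cat > rel.py <<'E'
from h import *
s=env.read_state();t=s['tcp_pos']
s5=np.radians(5.5); ex=np.array([np.cos(s5),np.sin(s5),0]); ey=np.array([-np.sin(s5),np.cos(s5),0])
F=np.array([.6039,.1395,0]);print('back face x %.1f, arm y %.1f, above seat %.1f'%((t-F)@ex*1000+55.7,(t-F)@ey*1000-.4,(t[2]-.0458-.072)*1000),np.round(s['tool_rot'],2),np.round(s['wrist_force'],1),np.round(s['wrist_torque'],2))
E
python3 -m creep '[[255,[-0.0002,0.002,0],[0,0,0.002]],[255,[0,0,0],[0,0,0]],[255,[0,0,0],[0,0,0]],[255,[0,0,0],[0,0,0]],[255,[0,0,0],[0,0,0]]]'; python3 rel.py
python3 -m creep '[[255,[0,0,0],[0,0,0]],[255,[0,0,0],[0,0,0]],[255,[0,0,0],[0,0,0]],[255,[0,0,0],[0,0,0]],[255,[0,0,0],[0,0,0]]]'; python3 rel.py
```

```text
time_s: 8.15
tcp_pos: [0.532, 0.1329, 0.1358]
tool_rot: [180.0, 0.0, 95.5]
wrist_force: [0.8, -0.1, -2.6]
grip_width: 0.181
back face x -16.5, arm y -0.1, above seat 18.0 [180.     0.    95.45] [ 0.8 -0.1 -2.6] [-0.01  0.    0.02]
time_s: 8.65
tcp_pos: [0.532, 0.133, 0.1358]
tool_rot: [-180.0, 0.0, 95.5]
wrist_force: [0.9, -0.6, -3.6]
grip_width: 0.178
back face x -16.5, arm y -0.0, above seat 18.0 [-180.      0.     95.45] [ 0.9 -0.6 -3.6] [ 0.03 -0.04 -0.04]
```

Laterally aligned. I'll advance in small steps.

```bash
python3 -m creep '[[255,[0.003,0.0003,0],[0,0,0]],[255,[0.003,0.0003,0],[0,0,0]],[255,[0.002,0.0002,0],[0,0,0]],[255,[0,0,0],[0,0,0]]]'; python3 rel.py
python3 -m creep '[[255,[0.002,0.0002,0],[0,0,0]],[255,[0,0,0],[0,0,0]],[255,[0,0,0],[0,0,0]]]'; python3 rel.py
```

```text
time_s: 9.05
tcp_pos: [0.5406, 0.1338, 0.1359]
tool_rot: [180.0, -0.0, 95.4]
wrist_force: [-0.8, -0.1, -2.2]
grip_width: 0.179
back face x -7.8, arm y 0.0, above seat 18.1 [ 1.7997e+02 -1.0000e-02  9.5440e+01] [-0.8 -0.1 -2.2] [-0.06 -0.   -0.02]
time_s: 9.35
tcp_pos: [0.542, 0.134, 0.1357]
tool_rot: [-180.0, 0.0, 95.5]
wrist_force: [0.5, 0.7, -3.4]
grip_width: 0.18
back face x -6.4, arm y 0.0, above seat 17.9 [-179.99    0.     95.46] [ 0.5  0.7 -3.4] [ 0.   -0.   -0.01]
```

```bash
python3 -m creep '[[255,[0.0015,0.0001,0],[0,0,0]],[255,[0,0,0],[0,0,0]],[255,[0,0,0],[0,0,0]]]'; python3 rel.py
```

```text
time_s: 9.65
tcp_pos: [0.5436, 0.1341, 0.1358]
tool_rot: [-180.0, -0.0, 95.5]
wrist_force: [-0.2, -1.4, -3.1]
grip_width: 0.183
back face x -4.9, arm y -0.0, above seat 18.0 [-180.     -0.     95.45] [-0.2 -1.4 -3.1] [ 0.02 -0.05  0.01]
```

```bash
python3 -m creep '[[255,[0.0015,0.0001,0],[0,0,0]],[255,[0,0,0],[0,0,0]],[255,[0,0,0],[0,0,0]]]'; python3 rel.py
python3 -m creep '[[255,[0.0015,0.0002,0],[0,0,0]],[255,[0,0,0],[0,0,0]],[255,[0,0,0],[0,0,0]]]'; python3 rel.py
python3 -m creep '[[255,[0.0012,0.0001,0],[0,0,0]],[255,[0,0,0],[0,0,0]],[255,[0,0,0],[0,0,0]]]'; python3 rel.py
```

```text
time_s: 9.95
tcp_pos: [0.5451, 0.1342, 0.1358]
tool_rot: [-180.0, -0.0, 95.5]
wrist_force: [-0.1, 0.5, -3.6]
grip_width: 0.182
back face x -3.4, arm y -0.1, above seat 18.0 [-180.     -0.     95.45] [-0.1  0.5 -3.6] [-0.01  0.02  0.  ]
time_s: 10.25
tcp_pos: [0.5465, 0.1344, 0.1357]
tool_rot: [-180.0, 0.0, 95.5]
wrist_force: [-0.8, -0.3, -2.8]
grip_width: 0.177
back face x -1.9, arm y 0.0, above seat 17.9 [-179.99    0.     95.46] [-0.8 -0.3 -2.8] [ 0.02 -0.01 -0.02]
time_s: 10.55
tcp_pos: [0.5469, 0.1344, 0.1355]
tool_rot: [-179.9, 0.0, 95.5]
wrist_force: [-3.4, -0.3, -3.0]
grip_width: 0.179
back face x -1.5, arm y -0.0, above seat 17.7 [-1.7989e+02  2.0000e-02  9.5470e+01] [-3.4 -0.3 -3. ] [-0.03  0.53  0.05]
```

```bash
python3 -m creep '[[255,[0.0008,0.0001,0],[0,0,0]],[255,[0,0,0],[0,0,0]],[255,[0,0,0],[0,0,0]]]'; python3 rel.py
python3 -m creep '[[255,[0,0,-0.0015],[0,0,0]],[255,[0,0,-0.0015],[0,0,0]],[255,[0,0,0],[0,0,0]]]'; python3 rel.py
```

```text
time_s: 10.85
tcp_pos: [0.5472, 0.1345, 0.1353]
tool_rot: [-179.8, 0.0, 95.5]
wrist_force: [-5.0, -0.9, -2.3]
grip_width: 0.177
back face x -1.2, arm y 0.0, above seat 17.5 [-1.7984e+02  3.0000e-02  9.5470e+01] [-5.  -0.9 -2.3] [-0.13  1.19  0.03]
time_s: 11.15
tcp_pos: [0.5473, 0.1345, 0.1322]
tool_rot: [-179.8, 0.0, 95.5]
wrist_force: [-5.2, -0.3, -1.5]
grip_width: 0.173
back face x -1.1, arm y 0.1, above seat 14.4 [-1.7985e+02  2.0000e-02  9.5480e+01] [-5.2 -0.3 -1.5] [-0.11  1.1   0.03]
```

```bash
python3 -m creep '[[255,[0,0,-0.0015],[0,0,0]],[255,[0,0,-0.001],[0,0,0]],[255,[0,0,0],[0,0,0]]]'; python3 rel.py
python3 -m creep '[[255,[0,0,-0.001],[0,0,0]],[255,[0,0,-0.001],[0,0,0]],[255,[0,0,0],[0,0,0]]]'; python3 rel.py
```

```text
time_s: 11.45
tcp_pos: [0.5473, 0.1345, 0.1298]
tool_rot: [-179.8, 0.0, 95.5]
wrist_force: [-5.4, -1.1, -1.7]
grip_width: 0.178
back face x -1.1, arm y 0.1, above seat 12.0 [-1.7985e+02  2.0000e-02  9.5480e+01] [-5.4 -1.1 -1.7] [-0.12  1.18  0.02]
time_s: 11.75
tcp_pos: [0.5473, 0.1346, 0.1281]
tool_rot: [-179.8, 0.0, 95.5]
wrist_force: [-6.3, -0.7, 0.7]
grip_width: 0.176
back face x -1.1, arm y 0.1, above seat 10.3 [-1.7985e+02  4.0000e-02  9.5480e+01] [-6.3 -0.7  0.7] [-0.1   1.29  0.01]
```

```bash
python3 -m creep '[[255,[-0.0008,0,0],[0,0,0]],[130,[0,0,0],[0,0,0]],[130,[0,0,0],[0,0,0]],[130,[0,0,0],[0,0,0]],[130,[0,0,0],[0,0,0]]]'; python3 rel.py
python3 - <<'E'
from h import *
save('scene','scene5.png'); a=cv2.imread('pics/scene5.png')[200:300,220:320];cv2.imwrite('pics/scene5c.png',cv2.resize(a,None,fx=6,fy=6,interpolation=cv2.INTER_CUBIC))
E
```

```text
time_s: 12.25
tcp_pos: [0.5491, 0.1348, 0.1291]
tool_rot: [179.8, -0.0, 95.4]
wrist_force: [-0.6, -0.3, -1.1]
grip_width: 0.49
back face x 0.7, arm y 0.2, above seat 11.3 [ 1.7984e+02 -3.0000e-02  9.5440e+01] [-0.6 -0.3 -1.1] [ 0.01 -0.    0.05]
```

View pics/scene5c.png

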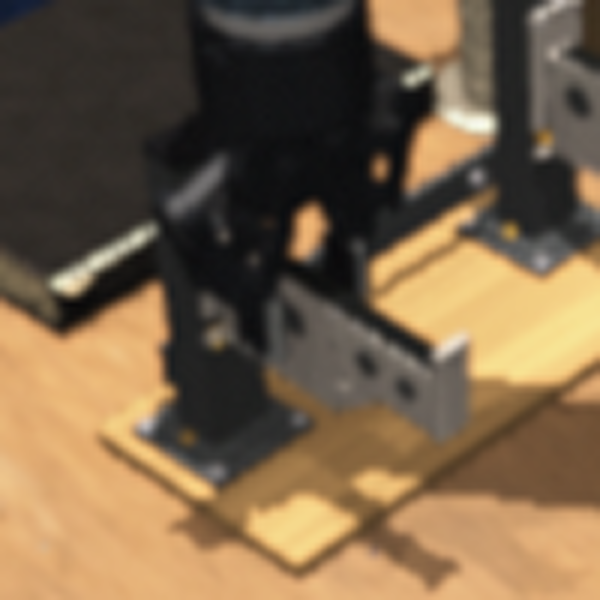

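```bash
python3 -m creep '[[130,[0,0,0.02],[0,0,0]],[130,[0,0,0.025],[0,0,0]],[255,[0,0,0.02],[0,0,0]],[255,[0,0,0],[0,0,0]],[255,[0,0,0],[0,0,0]]]'
python3 -m creep '[[255,[0.01,0.001,0],[0,0,0]],[255,[0.011,0.001,0],[0,0,0]],[255,[0.011,0.001,0],[0,0,0]],[255,[0,0,0],[0,0,0]],[255,[0,0,0],[0,0,0]]]'
python3 rel.py
python3 - <<'E'
from h import *
save('scene','scene6.png'); a=cv2.imread('pics/scene6.png')[190:290,230:330];cv2.imwrite('pics/scene6c.png',cv2.resize(a,None,fx=6,fy=6,interpolation=cv2.INTER_CUBIC))
save('wrist','w6.png')
E
```

```text
time_s: 12.8
tcp_pos: [0.5481, 0.1346, 0.1935]
tool_rot: [179.9, 0.0, 95.4]
wrist_force: [-0.2, -0.5, -0.8]
grip_width: 0.005
time_s: 13.3
tcp_pos: [0.5799, 0.1377, 0.1927]
tool_rot: [-179.9, -0.0, 95.4]
wrist_force: [-0.3, 0.3, 0.5]
grip_width: 0.002
back face x 31.6, arm y 0.1, above seat 74.9 [-1.7993e+02 -3.0000e-02  9.5450e+01] [-0.3  0.3  0.5] [-0.04  0.02 -0.02]
```

View pics/scene6c.png

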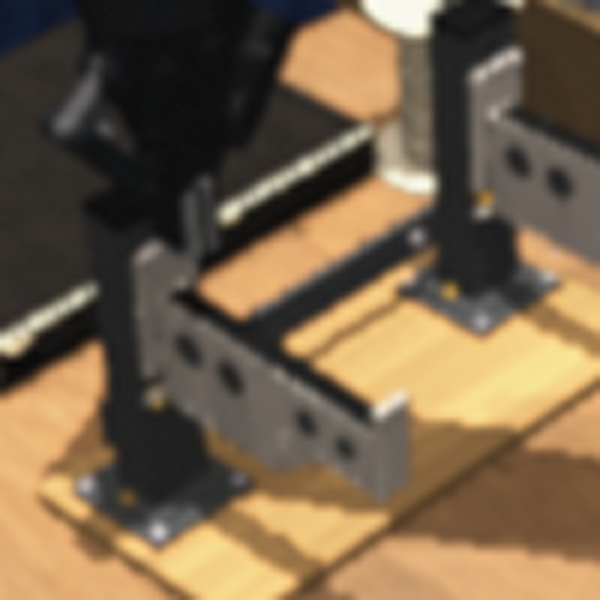

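View pics/w6.png

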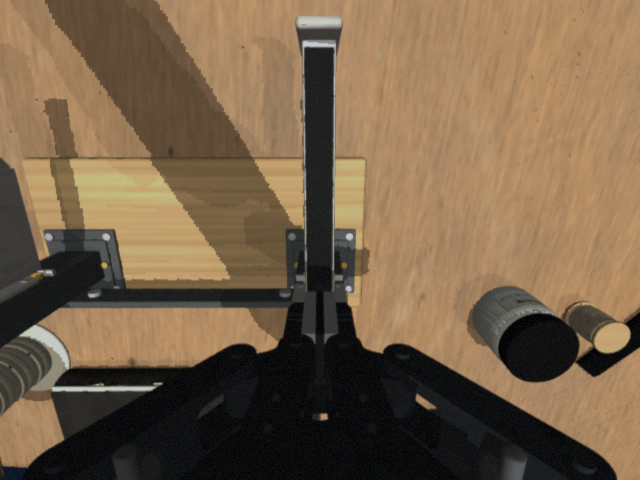

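```bash
python3 -m creep '[[255,[0,0,-0.01],[0,0,0]],[255,[0,0,-0.01],[0,0,0]],[255,[0,0,-0.005],[0,0,0]],[255,[0,0,0],[0,0,0]]]'
python3 -m creep '[[255,[0,0,-0.0015],[0,0,0]],[255,[0,0,-0.0015],[0,0,0]],[255,[0,0,0],[0,0,0]],[255,[0,0,0],[0,0,0]]]'; python3 rel.py
```

```text
time_s: 13.8
tcp_pos: [0.5785, 0.1371, 0.1665]
tool_rot: [-179.8, 0.0, 95.5]
wrist_force: [0.4, -0.6, -0.2]
grip_width: -0.004
time_s: 14.2
tcp_pos: [0.5799, 0.1376, 0.1655]
tool_rot: [180.0, -0.0, 95.5]
wrist_force: [-0.2, -0.1, 0.2]
grip_width: -0.001
back face x 31.6, arm y 0.1, above seat 47.7 [179.97  -0.    95.45] [-0.2 -0.1  0.2] [0.01 0.03 0.02]
```

```bash
python3 -m creep '[[255,[0,0,-0.0015],[0,0,0]],[255,[0,0,0],[0,0,0]],[255,[0,0,0],[0,0,0]]]'
python3 -m creep '[[255,[0,0,-0.001],[0,0,0]],[255,[0,0,0],[0,0,0]],[255,[0,0,0],[0,0,0]]]'
python3 -m creep '[[255,[0,0,-0.001],[0,0,0]],[255,[0,0,0],[0,0,0]],[255,[0,0,0],[0,0,0]]]'
```

```text
time_s: 14.5
tcp_pos: [0.5797, 0.1375, 0.1638]
tool_rot: [-180.0, 0.0, 95.5]
wrist_force: [0.3, 0.4, 0.7]
grip_width: -0.0
time_s: 14.8
tcp_pos: [0.5799, 0.1377, 0.1633]
tool_rot: [180.0, 0.0, 95.5]
wrist_force: [-0.9, -0.3, 3.5]
grip_width: 0.001
time_s: 15.1
tcp_pos: [0.58, 0.1378, 0.1627]
tool_rot: [180.0, 0.0, 95.5]
wrist_force: [-2.2, 0.5, 6.0]
grip_width: 0.003
```

```bash
python3 -m creep '[[255,[0,0,-0.001],[0,0,0]],[255,[0,0,0],[0,0,0]],[255,[0,0,0],[0,0,0]]]'
python3 -m creep '[[255,[0,0,-0.001],[0,0,0]],[255,[0,0,0],[0,0,0]],[255,[0,0,0],[0,0,0]]]'
python3 -m creep '[[255,[0,0,-0.001],[0,0,0]],[255,[0,0,0],[0,0,0]],[255,[0,0,0],[0,0,0]]]'
```

```text
time_s: 15.4
tcp_pos: [0.5801, 0.138, 0.162]
tool_rot: [179.9, 0.0, 95.5]
wrist_force: [-1.4, -1.4, 7.3]
grip_width: -0.003
time_s: 15.7
tcp_pos: [0.5802, 0.1381, 0.1612]
tool_rot: [179.9, -0.0, 95.5]
wrist_force: [-2.5, -0.7, 7.3]
grip_width: -0.002
time_s: 16.0
tcp_pos: [0.5803, 0.1382, 0.1604]
tool_rot: [179.9, -0.0, 95.5]
wrist_force: [-2.6, -1.5, 8.3]
grip_width: -0.002
```

Sliding down smoothly at about 8 N.

```bash
python3 -m creep '[[255,[0,0,-0.001],[0,0,0]],[255,[0,0,-0.001],[0,0,0]],[255,[0,0,0],[0,0,0]]]'
python3 -m creep '[[255,[0,0,-0.001],[0,0,0]],[255,[0,0,-0.001],[0,0,0]],[255,[0,0,0],[0,0,0]]]'
python3 -m creep '[[255,[0,0,-0.001],[0,0,0]],[255,[0,0,-0.0005],[0,0,0]],[255,[0,0,0],[0,0,0]]]'
```

```text
time_s: 16.3
tcp_pos: [0.5804, 0.1381, 0.1579]
tool_rot: [179.9, -0.0, 95.5]
wrist_force: [0.7, 0.5, -0.3]
grip_width: -0.001
time_s: 16.6
tcp_pos: [0.5791, 0.1372, 0.1538]
tool_rot: [-179.9, 0.0, 95.4]
wrist_force: [0.3, 0.2, -0.3]
grip_width: 0.001
time_s: 16.9
tcp_pos: [0.5796, 0.1375, 0.1534]
tool_rot: [-180.0, 0.0, 95.5]
wrist_force: [-2.4, -0.9, 2.5]
grip_width: 0.002
```

```bash
python3 -m creep '[[255,[0,0,-0.001],[0,0,0]],[255,[0,0,0],[0,0,0]],[255,[0,0,0],[0,0,0]]]'
python3 -m creep '[[255,[0,0,-0.001],[0,0,0]],[255,[0,0,0],[0,0,0]],[255,[0,0,0],[0,0,0]]]'
python3 -m creep '[[255,[0,0,-0.001],[0,0,0]],[255,[0,0,0],[0,0,0]],[255,[0,0,0],[0,0,0]]]'
```

```text
time_s: 17.2
tcp_pos: [0.5797, 0.1376, 0.1534]
tool_rot: [-180.0, 0.0, 95.5]
wrist_force: [-3.4, -1.2, 6.9]
grip_width: -0.001
time_s: 17.5
tcp_pos: [0.5798, 0.1377, 0.1532]
tool_rot: [180.0, 0.1, 95.5]
wrist_force: [-4.9, -2.3, 11.3]
grip_width: -0.0
time_s: 17.8
tcp_pos: [0.5799, 0.1379, 0.1531]
tool_rot: [180.0, 0.1, 95.5]
wrist_force: [-5.9, -1.7, 14.8]
grip_width: -0.001
```

```bash
python3 -m creep '[[255,[0,0,0.01],[0,0,0]],[255,[0,0,0.04],[0,0,0]],[100,[0,0,0.04],[0,0,0]],[0,[0,0,0.04],[0,0,0]],[0,[0,0,0.04],[0,0,0]]]'
python3 -m creep '[[0,[-0.01,-0.015,0.01],[0,0,0]],[0,[-0.01,-0.015,0],[0,0,0]],[0,[0,0,0],[0,0,0]],[0,[0,0,0],[0,0,0]]]'
python3 - <<'E'
from h import *
import pickle
m=env.camera_model('wrist'); save('wrist','w7.png'); pickle.dump(m,open('w7.pkl','wb'))
im=cv2.imread('pics/w7.png')
save('scene','scene7.png'); a=cv2.imread('pics/scene7.png')[180:280,230:350];cv2.imwrite('pics/scene7c.png',cv2.resize(a,None,fx=6,fy=6,interpolation=cv2.INTER_CUBIC))
E
```

```text
time_s: 18.3
tcp_pos: [0.5796, 0.1376, 0.3216]
tool_rot: [180.0, -0.0, 95.5]
wrist_force: [0.5, 0.2, 0.6]
grip_width: 0.505
time_s: 18.7
tcp_pos: [0.5598, 0.1073, 0.33]
tool_rot: [180.0, -0.0, 95.4]
wrist_force: [0.4, 0.4, 0.2]
grip_width: 0.998
```

View pics/w7.png

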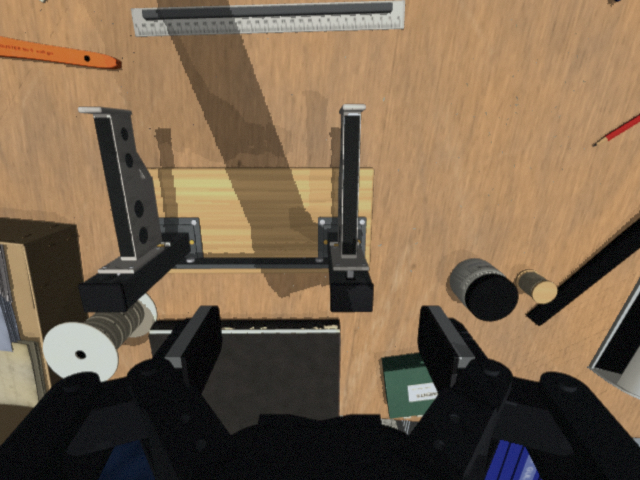

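View pics/scene7c.png

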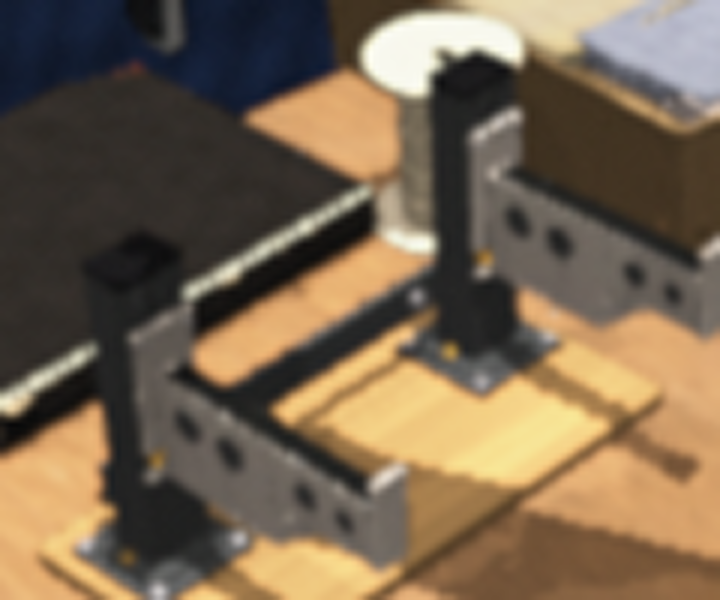

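Both arms look identical: the loose arm is home at (160,460 in the crop) with the catch showing. Next, the brush.

```bash
python3 -m creep '[[0,[-0.012,-0.036,0],[0,0,-0.138]],[0,[-0.012,-0.036,0],[0,0,-0.138]],[0,[-0.012,-0.036,0],[0,0,-0.138]],[0,[-0.012,-0.036,0],[0,0,-0.138]],[0,[-0.012,-0.036,0],[0,0,-0.138]]]'
python3 -m creep '[[0,[-0.012,-0.036,0],[0,0,-0.138]],[0,[-0.012,-0.036,0],[0,0,-0.138]],[0,[-0.012,-0.036,-0.01],[0,0,-0.138]],[0,[-0.012,-0.036,-0.01],[0,0,-0.138]],[0,[-0.012,-0.036,-0.01],[0,0,-0.138]]]'
python3 -m creep '[[0,[-0.012,-0.036,-0.02],[0,0,-0.138]],[0,[-0.01,-0.036,-0.02],[0,0,-0.138]],[0,[0,-0.02,0],[0,0,0]],[0,[0,0,0],[0,0,0]],[0,[0,0,0],[0,0,0]]]'
python3 - <<'E'
from h import *
import pickle
m=env.camera_model('wrist'); save('wrist','w8.png'); pickle.dump(m,open('w8.pkl','wb'))
E
```

```text
time_s: 19.3
tcp_pos: [0.4995, -0.0727, 0.3298]
tool_rot: [-180.0, -0.0, 55.7]
wrist_force: [-0.3, -0.8, -0.1]
grip_width: 1.0
time_s: 19.8
tcp_pos: [0.44, -0.253, 0.2996]
tool_rot: [-180.0, -0.0, 16.2]
wrist_force: [0.7, 0.3, 0.8]
grip_width: 1.003
time_s: 20.3
tcp_pos: [0.4198, -0.3432, 0.261]
tool_rot: [-179.9, -0.1, 0.8]
wrist_force: [0.4, 0.3, 0.7]
grip_width: 0.999
```

View pics/w8.png

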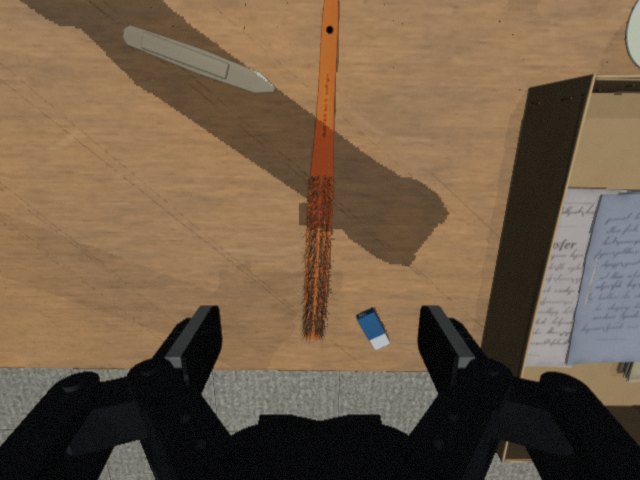

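Run:
```python
from h import *
import pickle
a=cv2.imread('pics/w8.png')[150:350,270:370];cv2.imwrite('pics/w8c.png',cv2.resize(a,None,fx=3,fy=3,interpolation=cv2.INTER_CUBIC))
m=pickle.load(open('w8.pkl','rb'))
for n,u,v,z in [('hs',309.5,177,.013),('hs',334,177,.013),('hend',303,335,.013),('hend',325,335,.013),('hole',330,30,.013),('h',317,120,.013),('h',335,120,.013)]: print(n,np.round(ray('w',u,v,z,m)*1000,1))
print(env.read_state()['tcp_pos'],env.read_state()['tool_rot'])
```

```text
hs [ 408.6 -311.6   13. ]
hs [ 434.9 -311.3   13. ]
hend [ 401.5 -507.1   13. ]
hend [ 428.9 -506.7   13. ]
hole [ 427.4 -173.3   13. ]
h [ 416.  -253.9   13. ]
h [ 434.4 -253.7   13. ]
[ 0.42006716 -0.34242627  0.26128059] [-1.79967767e+02 -1.22037008e-01  8.71368411e-01]
```

View pics/w8c.png

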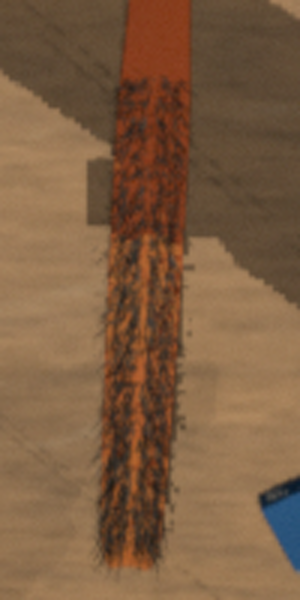

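```bash
python3 -m creep '[[0,[0,-0.012,-0.045],[0,0,-0.025]],[0,[0,-0.012,-0.045],[0,0,-0.026]],[0,[0,0,-0.045],[0,0,0]],[0,[0,0,-0.045],[0,0,0]],[0,[0,0,-0.02],[0,0,0]]]'
python3 -m creep '[[0,[0,0,-0.02],[0,0,0]],[0,[0,0,-0.008],[0,0,0]],[0,[0,0,0],[0,0,0]],[0,[0,0,0],[0,0,0]]]'
python3 - <<'E'
from h import *
save('wrist','w9.png')
E
```

```text
time_s: 20.85
tcp_pos: [0.4175, -0.3642, 0.0572]
tool_rot: [-179.7, 0.2, -2.0]
wrist_force: [-0.1, 0.5, 0.4]
grip_width: 0.996
time_s: 21.25
tcp_pos: [0.4194, -0.3682, 0.0336]
tool_rot: [179.9, -0.1, -2.2]
wrist_force: [0.4, -0.1, 1.0]
grip_width: 0.999
```

View pics/w9.png

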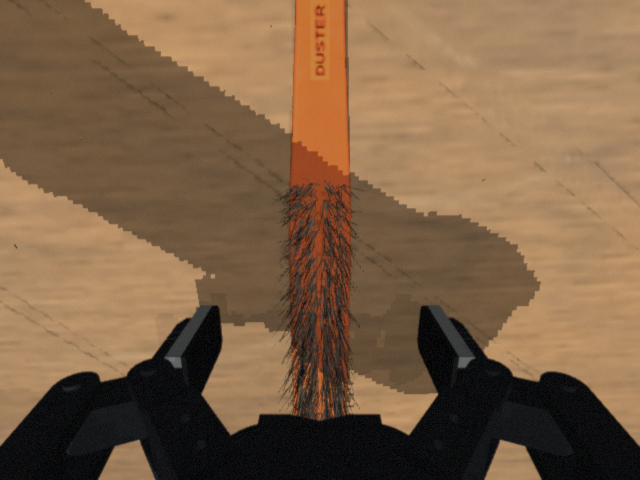

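```bash
python3 -m creep '[[0,[0,0,-0.0075],[0,0,0]],[120,[0,0,0],[0,0,0]],[200,[0,0,0],[0,0,0]],[255,[0,0,0],[0,0,0]],[255,[0,0,0],[0,0,0]]]'
python3 -m creep '[[255,[0,0,0],[0,0,0]],[255,[0,0,0],[0,0,0]],[255,[0,0,0],[0,0,0]],[255,[0,0,0],[0,0,0]],[255,[0,0,0],[0,0,0]]]'
python3 -m creep '[[255,[0,0,0.01],[0,0,0]],[255,[0,0,0.02],[0,0,0]],[255,[0,0,0.04],[0,0,0]],[255,[0,0,0.04],[0,0,0]],[255,[0,0,0.04],[0,0,0]]]'
python3 - <<'E'
from h import *
save('wrist','w10.png');save('scene','s10.png')
E
```

```text
time_s: 21.8
tcp_pos: [0.4178, -0.3686, 0.0249]
tool_rot: [180.0, -0.0, -2.4]
wrist_force: [-0.1, 0.3, 0.3]
grip_width: 0.326
time_s: 22.3
tcp_pos: [0.4182, -0.3687, 0.0251]
tool_rot: [180.0, -0.0, -2.3]
wrist_force: [0.8, -0.1, 2.8]
grip_width: 0.253
time_s: 22.8
tcp_pos: [0.4165, -0.3676, 0.1756]
tool_rot: [-179.9, 0.1, -2.3]
wrist_force: [1.1, -0.3, -1.8]
grip_width: 0.249
```

View pics/w10.png

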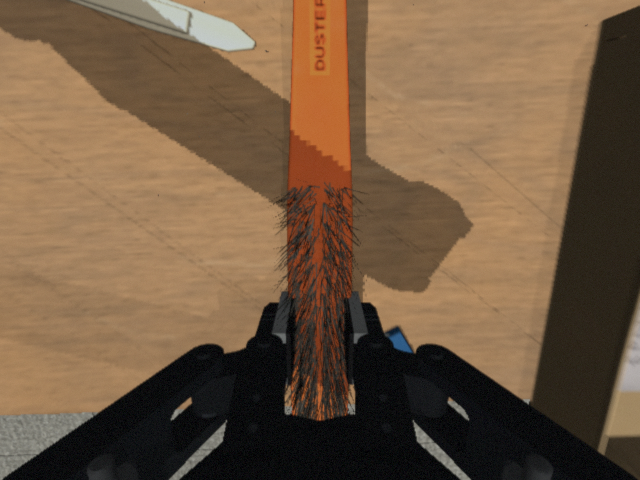

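View pics/s10.png

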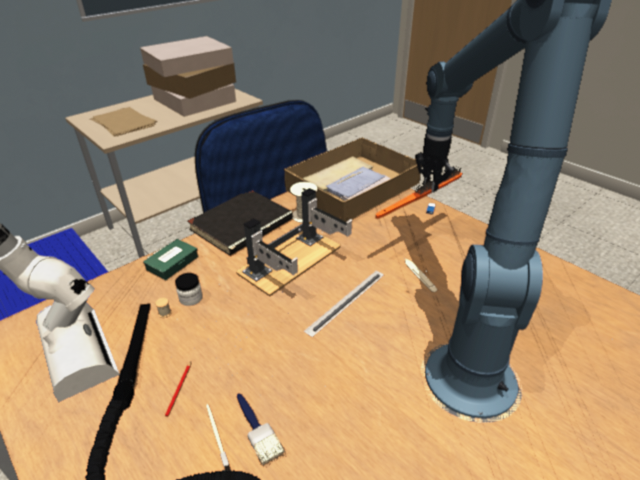

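```bash
python3 -m creep '[[255,[0,0.02,0.03],[0,0,0]],[255,[0.01,0.04,0.025],[0,0,0.01]],[255,[0.016,0.04,0],[0,0,0.018]],[255,[0.016,0.045,0],[0,0,0.018]],[255,[0.016,0.045,0],[0,0,0.018]]]'
python3 -m creep '[[255,[0.016,0.045,0],[0,0,0.018]],[255,[0.016,0.045,0],[0,0,0.018]],[255,[0.016,0.045,0],[0,0,0.018]],[255,[0.016,0.045,0],[0,0,0.018]],[255,[0.005,0.023,0],[0,0,0]]]'
python3 -m creep '[[255,[0,0,0],[0,0,0]],[255,[0,0,0],[0,0,0]],[255,[0,0,0],[0,0,0]],[255,[0,0,0],[0,0,0]]]'
python3 - <<'E'
from h import *
s=env.read_state();print(s['tcp_pos'],s['tool_rot'])
save('wrist','w11.png');save('top','t11.png');a=save('scene','s11.png')[:,:,::-1][150:310,200:400];cv2.imwrite('pics/s11c.png',cv2.resize(a,None,fx=3.7,fy=3.7,interpolation=cv2.INTER_CUBIC))
E
```

```text
time_s: 23.4
tcp_pos: [0.4747, -0.1768, 0.229]
tool_rot: [-180.0, 0.1, 1.3]
wrist_force: [1.0, 0.4, -1.4]
grip_width: 0.247
time_s: 23.9
tcp_pos: [0.5444, 0.0305, 0.2291]
tool_rot: [-179.8, 0.0, 5.8]
wrist_force: [-0.0, 0.4, -1.7]
grip_width: 0.245
time_s: 24.3
tcp_pos: [0.5441, 0.0223, 0.2292]
tool_rot: [179.9, 0.1, 5.2]
wrist_force: [-0.1, 0.2, -1.0]
grip_width: 0.249
[0.54413218 0.02227453 0.22920357] [1.79947324e+02 8.44581289e-02 5.24968769e+00]
```

View pics/w11.png

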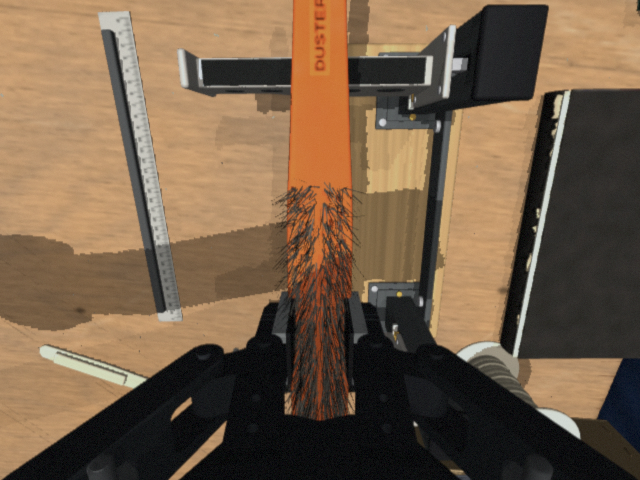

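View pics/s11c.png

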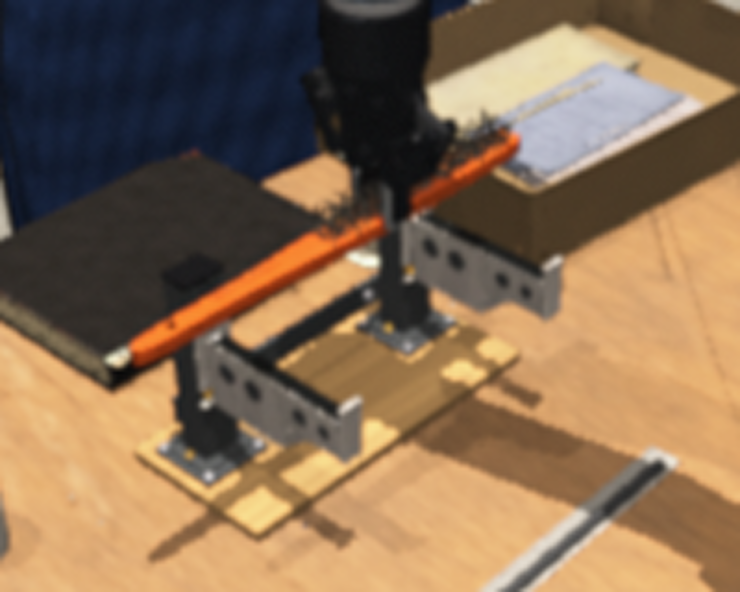

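View pics/t11.png

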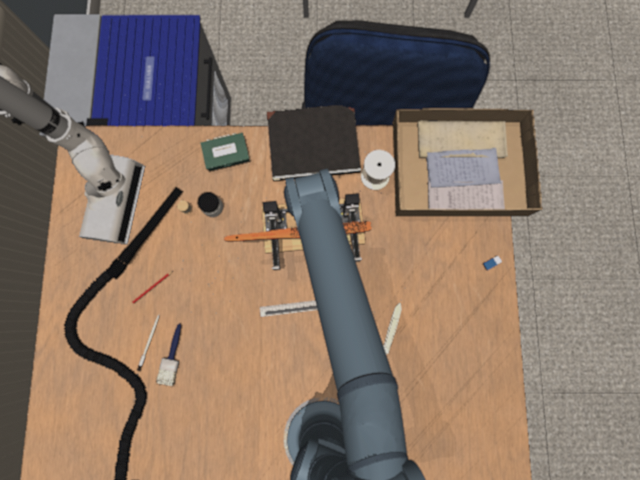

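```bash
python3 -m creep '[[255,[0,0.001,-0.02],[0,0,0.004]],[255,[0,0.001,-0.02],[0,0,0]],[255,[0,0,-0.018],[0,0,0]],[255,[0,0,-0.006],[0,0,0]],[255,[0,0,0],[0,0,0]]]'
python3 -m creep '[[255,[0,0,-0.003],[0,0,0]],[255,[0,0,-0.002],[0,0,0]],[255,[0,0,0],[0,0,0]],[255,[0,0,0],[0,0,0]]]'
python3 -m creep '[[255,[0,0,-0.0015],[0,0,0]],[255,[0,0,0],[0,0,0]],[255,[0,0,0],[0,0,0]]]'
```

```text
time_s: 24.95
tcp_pos: [0.5439, 0.026, 0.1648]
tool_rot: [-180.0, 0.1, 5.6]
wrist_force: [0.5, -0.1, -0.8]
grip_width: 0.246
time_s: 25.35
tcp_pos: [0.5451, 0.0266, 0.1613]
tool_rot: [180.0, -0.0, 5.7]
wrist_force: [0.6, 0.3, -0.5]
grip_width: 0.246
time_s: 25.65
tcp_pos: [0.5447, 0.0266, 0.1593]
tool_rot: [-180.0, 0.0, 5.7]
wrist_force: [1.1, -0.4, -1.5]
grip_width: 0.247
```

```bash
python3 -m creep '[[255,[0,0,-0.001],[0,0,0]],[255,[0,0,0],[0,0,0]],[255,[0,0,0],[0,0,0]]]'
python3 -m creep '[[255,[0,0,-0.001],[0,0,0]],[255,[0,0,0],[0,0,0]],[255,[0,0,0],[0,0,0]]]'
python3 -m creep '[[255,[0,0,-0.0007],[0,0,0]],[255,[0,0,0],[0,0,0]],[255,[0,0,0],[0,0,0]]]'
```

```text
time_s: 25.95
tcp_pos: [0.5447, 0.0266, 0.1582]
tool_rot: [-180.0, 0.0, 5.7]
wrist_force: [-0.2, 0.5, -1.6]
grip_width: 0.247
time_s: 26.25
tcp_pos: [0.5447, 0.0266, 0.1572]
tool_rot: [-180.0, 0.0, 5.7]
wrist_force: [-0.2, -0.1, -1.3]
grip_width: 0.248
time_s: 26.55
tcp_pos: [0.5448, 0.0266, 0.1567]
tool_rot: [180.0, -0.0, 5.7]
wrist_force: [-0.5, 0.1, -0.4]
grip_width: 0.247
```

```bash
python3 -m creep '[[255,[0,0,-0.0008],[0,0,0]],[255,[0,0,0],[0,0,0]],[255,[0,0,0],[0,0,0]]]'; python3 rel.py
python3 - <<'E'
from h import *
a=save('scene','s12.png')[:,:,::-1][180:300,210:350];cv2.imwrite('pics/s12c.png',cv2.resize(a,None,fx=5,fy=5,interpolation=cv2.INTER_CUBIC))
E
```

```text
time_s: 26.85
tcp_pos: [0.5449, 0.0268, 0.1561]
tool_rot: [180.0, -0.0, 5.7]
wrist_force: [-0.2, 0.3, 2.2]
grip_width: 0.251
back face x -13.9, arm y -107.0, above seat 38.3 [ 1.80e+02 -2.00e-02  5.68e+00] [-0.2  0.3  2.2] [-0.2   0.25 -0.13]
```

View pics/s12c.png

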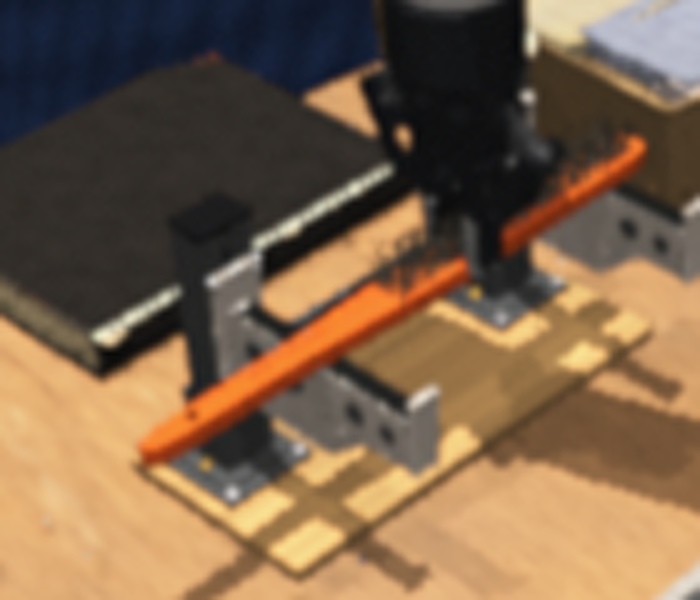

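```bash
python3 -m creep '[[170,[0,0,0],[0,0,0]],[150,[0,0,0],[0,0,0]],[110,[0,0,0],[0,0,0]],[110,[0,0,0],[0,0,0]],[110,[0,0,0],[0,0,0]]]'
python3 -m creep '[[110,[0,0,0.01],[0,0,0]],[110,[0,0,0.03],[0,0,0]],[110,[0,0,0.04],[0,0,0]],[110,[0,0,0.04],[0,0,0]],[110,[0,0,0.04],[0,0,0]]]'
python3 -m creep '[[110,[-0.03,0.01,0.02],[0,0,0]],[110,[-0.04,0.01,0.02],[0,0,0]],[110,[-0.04,0.01,0],[0,0,0]],[110,[0,0,0],[0,0,0]],[110,[0,0,0],[0,0,0]]]'
python3 - <<'E'
from h import *
save('wrist','w13.png');save('top','t13.png')
a=save('scene','s13.png')[:,:,::-1][180:300,210:350];cv2.imwrite('pics/s13c.png',cv2.resize(a,None,fx=5,fy=5,interpolation=cv2.INTER_CUBIC))
a=cv2.imread('pics/t13.png')[180:310,190:390]; cv2.imwrite('pics/t13c.png',cv2.resize(a,None,fx=4,fy=4,interpolation=cv2.INTER_CUBIC))
E
```

```text
time_s: 27.4
tcp_pos: [0.5447, 0.0265, 0.1556]
tool_rot: [-180.0, 0.0, 5.7]
wrist_force: [-0.6, -0.2, 0.7]
grip_width: 0.571
time_s: 27.9
tcp_pos: [0.5445, 0.0268, 0.3181]
tool_rot: [180.0, -0.0, 5.7]
wrist_force: [1.1, -0.5, -0.1]
grip_width: 0.565
time_s: 28.4
tcp_pos: [0.4343, 0.0568, 0.3566]
tool_rot: [179.9, -0.1, 5.7]
wrist_force: [-0.1, -0.1, 0.0]
grip_width: 0.571
```

View pics/s13c.png

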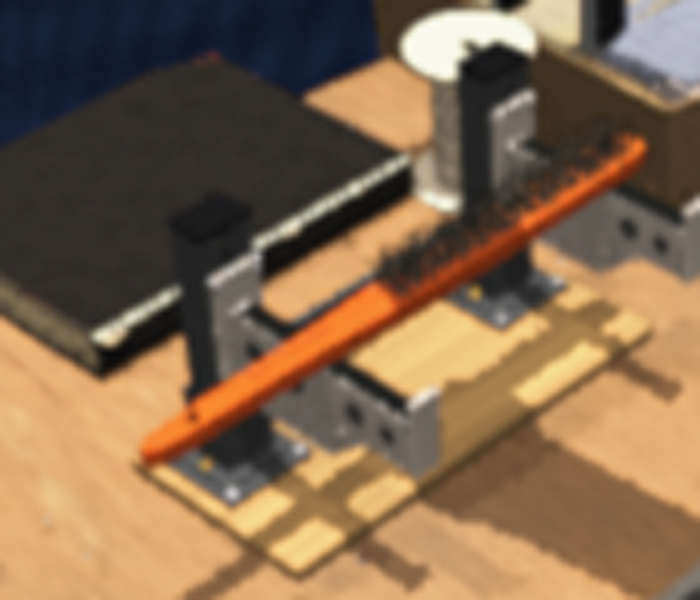

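View pics/t13c.png

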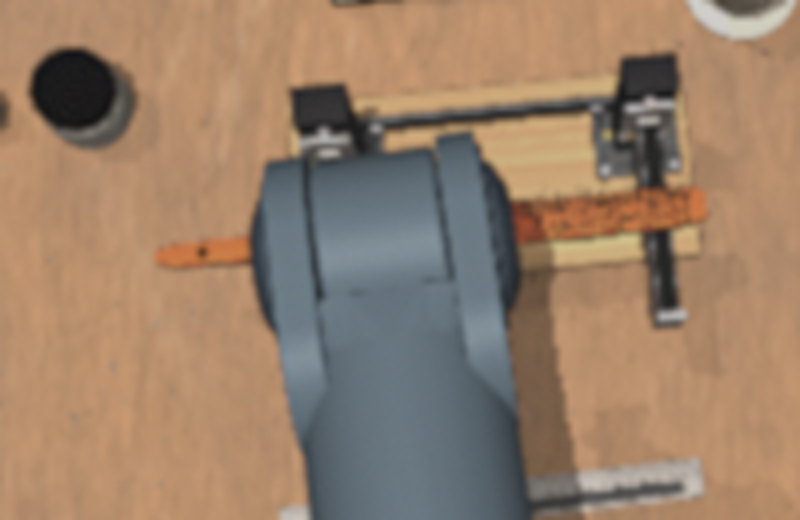

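View pics/w13.png

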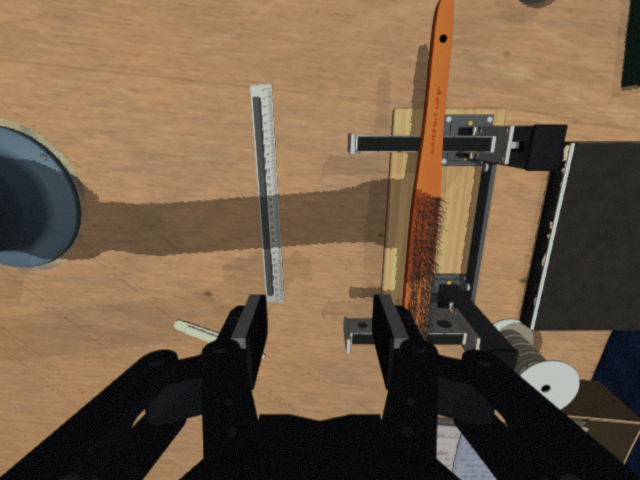

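Run:
```python
from h import *
print(env.finish_job())
```

```text
the job is handed in; nothing more can be done
None
```

I hooked the loose arm into the bare upright, pressed it home, laid the orange brush across both arms, let go and handed the job in at about 28.5 s of the 72 s allowed. No verdict is reported, so the results below come from my own readings.

**Rack arm:**
- Both tabs went in, and the arm first hung on the catch about 10 mm above home.
- Pressing it needed about 8 N. The resistance then vanished suddenly and the arm came to a firm stop 10.2 mm below the hanging height; I checked the stop up to about 15 N.
- Its top edge then measured about 131 mm above the table, against a nominal 132 mm.
- I judged the catch locked from that drop and the firm stop. I could not read the catch directly, and I did not try lifting the arm. The pictures show the arm sitting like its mate.

**Brush:**
- It touched down at about 131.5 mm, with the contact force rising to about 3.7 N before I released it.
- In the last pictures it lies level, bristles up, across both arms and behind both front stops. The gripper is clear of it.

**Bystanders:** The gripper never touched any of them and they look unmoved in the pictures; I did not measure their positions.

**One disagreement:** Before hooking, the tool drifted about 2 mm sideways because it was still settling. I corrected that before putting the tabs in the slots.

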